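# Fit the return spring to a bag clipper

## Robot

A 6-joint arm with a two-finger parallel gripper is mounted at the origin on the work surface. World frame = base frame: x ahead of the robot, y to its left, z up, the work surface at z = 0. Lengths are in m, angles in rad, forces in N, time in s.
With the tool pointing down it reaches from about 0.35 to 0.85 m from the base axis. Payload 8.1 kg.
Tool frame: the origin (TCP) lies on the centre line of the jaws, within the pads' length; the fingertips stand robot.finger_overhang ahead of it and the grasp point (between the pads) lies 5 mm behind it (robot.finger_overhang is the distance from the TCP to the fingertips, in m); z points along the fingers, y is the direction in which the jaws open and shut (so a half turn about z gives the same grasp; the last joint's range is limited). The gripper opens to 93 mm and grips with 3 to 60 N. Pads are 15 mm wide; open, the fingers measure 128 mm over their backs; the gripper's body (75 mm by 188 mm) begins 65 mm behind the grasp point.
Start: joints at [1.125, 0.13, 1.488, -0, 1.523, -0.085], TCP at [0.212, 0.561, 0.233] pointing down, gripper open.
Joint ranges: [-2.96, 2.96], [-0.89, 2.26], [0.02, 2.5], [-1.34, 4.48], [0, 2.73], [-2.66, 2.66]. Speed limits (rad/s): [2.39, 2.39, 2.79, 3.14, 3.14, 3.14].

## Interface

Orientations are given as a rotation vector (axis times angle).
In Python, from plant import robot gives the robot as it stands. The module is installed in compiled form; this text tells all that it offers.
- The arm moves only by the tool carry_out, never from a script. Its argument "commands" is a list that holds one entry, the list of rows, each a list of 4 numbers: the shift along the tool's x, y, z in cm, then the turn about the tool's z in degrees. In form: [[[tx, ty, tz, roll], ...]]. A call has 1 to 20 rows; each row shifts and turns the commanded pose from where the row before left it, along the tool's axes as they then stand; what a row does not reach is not made up. A row lasts 1/12 s, in which the tool goes at most 41.7 mm and 7.16 degrees, less where a joint would pass 70% of its speed; a pose out of reach is approached as far as the arm can. A call is refused whole if a number of a shift passes 4.17 or a number of a turn 7.16, either way. A call with a gripper value outside its range is refused whole. "claw" is the finger opening in cm, from 0 to 9.3, set as the call begins (left out, the last holds). The fingers move at their own pace and stop on an object; "grip_force" is the grip in N (left out, the last holds). Time passes only in rows, so rows that do not move let the fingers close. It gives the time, the measured TCP pose, the force and the opening at its end, in the units of the state.
- robot.read_state(): the state, without advancing time (a new reading comes with each control period).
- robot.read_camera(name): name is "side" or "top" or "wrist"; returns the picture (480x640x3 uint8, red, green, blue); there is no depth.
- robot.camera_params(name): a dict with "mtx" (3x3 intrinsics, pixels), "dist_coeffs" ([k1, k2, p1, p2, k3] as OpenCV has them; the pictures are not rectified), "R" (3x3) and "t" (3): a world point X has camera coordinates R X + t. Camera axes: x right, y down, z forward; pixel columns grow to the right and rows downward; lengths in m; the calibration is good to about 2 mm. A picture is of the moment at which its call begins: read the wrist's pose just before it. camera_params takes no time and is no camera call; for the wrist camera it gives the pose at the moment of the call.
- robot.close_job(): hands the job in, once; it reports no verdict.
The state is a dict: "t": time; "q": joint angles; "dq": joint speeds; "joint_torque": joint torques, N m; "tool_pos": TCP position; "orientation": TCP orientation; "force": force on the tool from outside, world axes, zero at the start; "wrist_torque": the same for the moment, N m; "opening": finger opening in m.
Only numpy, scipy, OpenCV 4.12 (cv2) and the standard library are available. Lean on these libraries where they do the work, as an engineer would, in place of code of your own. Each camera call takes 0.05 s, during which the arm holds its last target.

## Task

Fit the return spring to the bag clipper: first drop the hook at one end of the spring into the hole in the clipper's lug, then stretch the spring until the eye at its other end drops over the headed post, and let it go with the hook fully down, the eye under the post's head and the spring left in tension. The lug is only roughly where the description puts it, so feel gently for the hole; do not force or overstretch the spring, and leave the things around it alone.

Things in the scene. Friction and masses are not known exactly. Their poses are not given: they have to be found in the camera images.
- spring: Loose steel return spring, 187 mm long, 130 g; cannot bend, only lengthen. Origin: on the coil axis, in the grip block; +x runs from hook to eye, +z up as it stands level on the counter (origin 31 mm up, on hook tip and eye plate). Grip block, to pinch across y: x -12 to +13 mm, 12 mm thick in y, z -31 to +15. Coil 18 mm across, x -14 to -111 mm.
- eye (a point): Centre of the spring's eye: vertical through hole, 15 mm across, in a flat plate 30 x 30 x 4 mm, half-way through its thickness. In the spring's frame x +28, z -29 mm.
- hook_tip (a point): Lower end of the spring's hook, on its axis: a straight pin 7 mm across that points down 20 mm from the flat underside of a block 22 x 20 x 20 mm high, its last 2 mm tapered to 4 mm. Unstretched it is 150 mm from the eye's centre: in the spring's frame x -122, z -31 mm (eye plate's underside at the same height).
- hook_end (a joint): Stretch of the spring, m: 0 = unstretched, grows as hook and eye are pulled apart. It takes 4 N to start, then 0.25 N per mm more; fitted, it is stretched 14 to 37 mm (8 to 14 N). The pull can jam the hook part-way down its hole; it then needs a gentle press on its block. Past 50 mm it is overstretched and spoilt; hard stop at 60 mm.
- clipper: Fixed steel bag clipper. Origin: on the counter, on the base's centre line; +x runs along the base from lug to post, +z up. Base plate 8 mm thick, x -300 to +130, y -50 to +50 mm. Tall head and hand lever at x -150 to -370 mm, up to 275 mm high. Lug and post block stand on it.
- lug_mark (a point): Where the hole is meant to be (fixed on the clipper at x -90, y 0, z 74 mm). The lug is a level plate 48 (x) x 44 (y) x 6 mm thick, top face 74 mm above the counter, with a vertical 10 mm through hole in its centre. It was clamped by hand: it sits up to 5 mm off this mark either way along the clipper's x (not y, z), and is tight there: find it by feel or sight.
- post_top (a point): Top centre of the upright post, 64 mm above the counter, at y 0, x 85 to 97 mm on the clipper. From its block's top face (34 x 36 mm, 53 mm up): shaft 7 mm across, 7 mm high, then head 10.6 mm across, 4 mm high, tapered to 5 mm. With the hook fully down (its block on the lug) the eye plate's underside is 54 mm up.
- pot: Bystander: lidded steel pot, 118 mm across, 88 mm high; origin at the centre of its underside.
- bottle: Bystander: amber squeeze bottle, 60 mm across, 198 mm high; origin at the centre of its underside.
- tub: Bystander: open clear plastic tub, 110 x 160 x 60 mm high; origin at the centre of its underside.
- clip_reel: Bystander: aluminium reel, 70 mm across, 30 mm high; origin at the centre of its underside.

How it is judged:
By the outcome, as a careful person would: the job done as asked, in the order asked, and still so for the second after the job is handed in, with the robot touching nothing.
It also fails if it takes over 67 s, if anything falls off the work surface, if the arm or the gripper's body presses on something with over 40 N, if the wrist force passes 120 N, or if a joint passes its speed limit or range.

## Working session

There is one attempt and no reset: what is moved stays moved. The work goes in short steps, Python scripts to look and compute and a tool call to move; the robot and the scene stay as the last step left them, time stands still between calls to the robot, and variables do not carry over. Pictures are saved under pics/ and viewed, and the job is handed in when it is done.

Besides the shell and the picture viewer there is one more tool, called by a JSON object that holds its "name" and its "arguments", one argument or row to a line. carry_out: Moves the arm, as the interface text tells. Its arguments: {"type":"object","properties":{"commands":{"type":"array","items":{"type":"array","items":{"type":"array","items":{"type":"number"}}}},"claw":{"type":"number"},"grip_force":{"type":"number"}},"required":["commands"]}

```bash
mkdir -p pics; ls; python3 - <<'E'
from plant import robot
import cv2
s=robot.read_state(); print(s['t'],s['tool_pos'],s['orientation'],s['force'],s['opening'],robot.finger_overhang)
for n in ['side','top','wrist']:
    p=robot.camera_params(n); print(n,p['mtx'].tolist(),p['dist_coeffs'],p['R'].tolist(),p['t'])
    im=robot.read_camera(n); cv2.imwrite(f'pics/{n}0.png',im[:,:,::-1])
E
```

```text
pics
0.0 [0.21153676 0.56089097 0.2315868 ] [-5.63586463e-01 -3.09012530e+00  2.77243703e-03] [ 0.1942349  -0.1038577  -0.08550653] 0.09317763431049612 0.014
side [[523.1580099188158, 0.0, 323.8875857149676], [0.0, 523.1580099188158, 237.03913607284235], [0.0, 0.0, 1.0]] [-0.10116236  0.          0.          0.          0.        ] [[-0.98718825534615, -0.15955356865512565, 0.001416769578739724], [-0.10253426189325437, 0.6275457149479644, -0.7717986141400193], [0.12225413549091359, -0.7620557947944906, -0.6358654668839211]] [0.57759121 0.1277897  1.08256081]
top [[501.1714088917172, 0.0, 322.7059744125436], [0.0, 501.1714088917172, 239.07459831659514], [0.0, 0.0, 1.0]] [-0.08451479  0.          0.          0.          0.        ] [[0.022736229043169527, -0.9996790005572319, 0.011178538982825233], [-0.9869233755135808, -0.024228092491847146, -0.15935887298511645], [0.1595785535520876, -0.007409141589989048, -0.9871574291201597]] [-0.00986121  0.58157255  1.05436497]
wrist [[337.980928211156, 0.0, 318.8851883965915], [0.0, 337.980928211156, 233.60412596624036], [0.0, 0.0, 1.0]] [0.00415445 0.         0.         0.         0.        ] [[0.3527028098643481, 0.9357325482440909, -0.0023078280731659274], [0.9018336852241667, -0.33926549265074873, 0.2675722887210945], [0.24959313313629722, -0.0964547751698516, -0.9635350249150995]] [-0.59902936 -0.03151457  0.39134282]
```

View pics/side0.png

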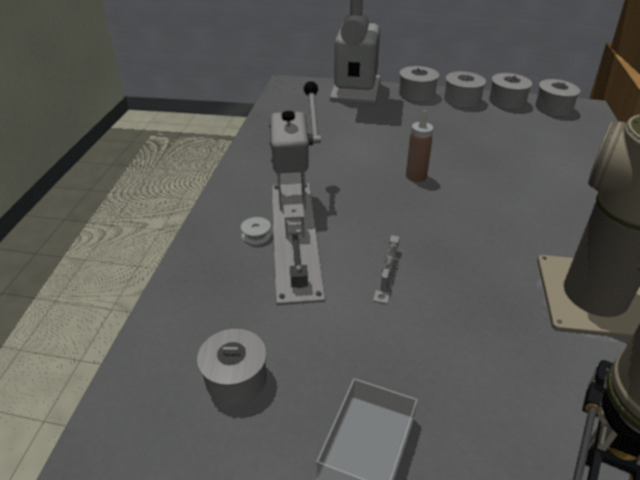

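View pics/top0.png

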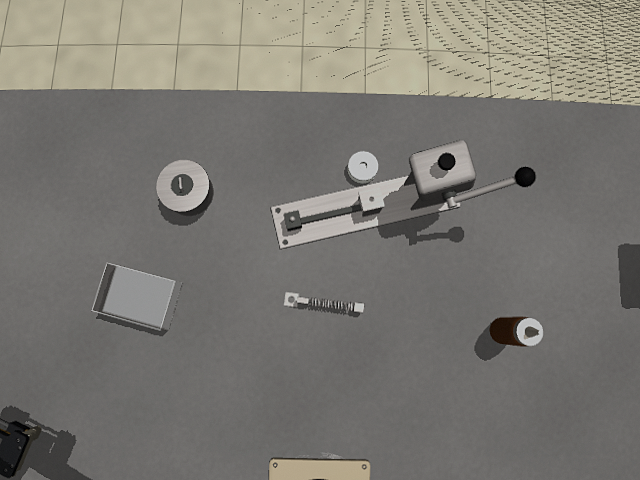

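View pics/wrist0.png

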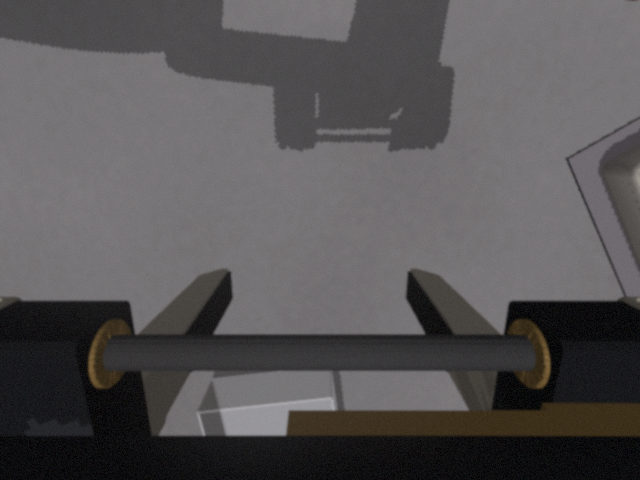

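The top view shows the clipper running from about (278,228) to (410,190), with the post block near (292,219), the lug near (371,201), the spring's eye near (291,299) and its hook near (359,308). The side view agrees with this. I'll enlarge both.

```bash
python3 - <<'E'
import cv2
im=cv2.imread('pics/top0.png')
cv2.imwrite('pics/c1.png',cv2.resize(im[280:325,275:375],None,fx=8,fy=8,interpolation=cv2.INTER_CUBIC))
cv2.imwrite('pics/c2.png',cv2.resize(im[170:255,265:405],None,fx=5.5,fy=5.5,interpolation=cv2.INTER_CUBIC))
im=cv2.imread('pics/side0.png')
cv2.imwrite('pics/c3.png',cv2.resize(im[180:310,260:410],None,fx=4.5,fy=4.5,interpolation=cv2.INTER_CUBIC))
E
```

```text
(no output)
```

View pics/c1.png

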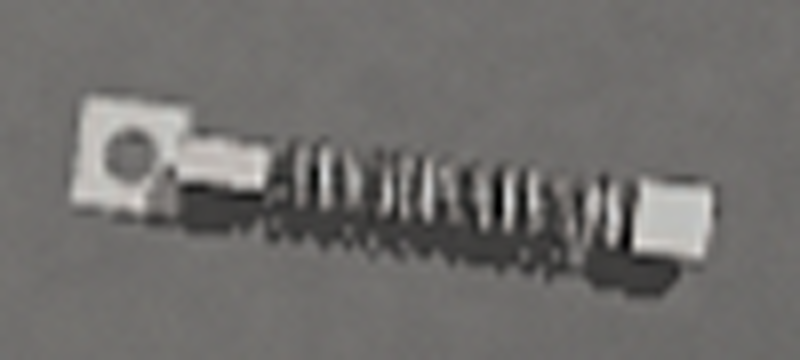

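View pics/c2.png

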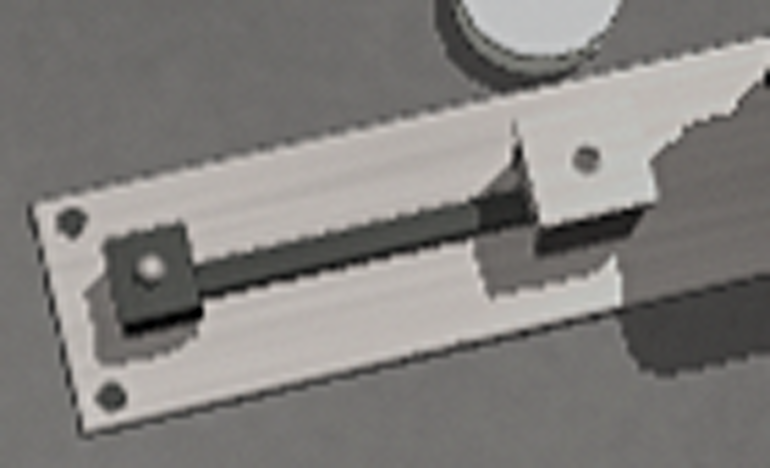

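View pics/c3.png

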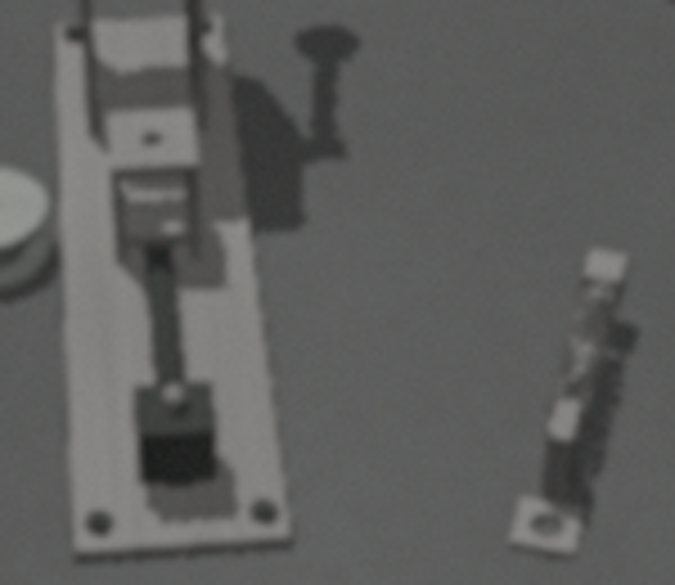

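```bash
cat > h.py <<'E'
import numpy as np, cv2
from plant import robot
from scipy.optimize import least_squares
def ray(n,uv,P=None):
    P=P or robot.camera_params(n)
    u=cv2.undistortPoints(np.array([[uv]],float),P['mtx'],P['dist_coeffs'])[0,0]
    d=P['R'].T@np.array([u[0],u[1],1]); o=-P['R'].T@P['t']; return o,d
def onz(n,uv,z,P=None):
    o,d=ray(n,uv,P); return o+d*(z-o[2])/d[2]
def crop(c,f,x0,y0): return ((c[0]+.5)/f-.5+x0,(c[1]+.5)/f-.5+y0)
def tri(r1,r2):
    (o1,d1),(o2,d2)=r1,r2
    A=np.stack([d1,-d2],1); s=np.linalg.lstsq(A,o2-o1,rcond=None)[0]
    a=o1+d1*s[0]; b=o2+d2*s[1]; return (a+b)/2,np.linalg.norm(a-b)
E
python3 - <<'E'
from h import *
np.set_printoptions(precision=4,suppress=True)
c1=lambda a:crop(a,8,275,280)
c2=lambda a:crop(a,5.5,265,170)
c3=lambda a:crop(a,4.5,260,180)
pts={'eye':((132,152),c1,.004,(546,522)),'hookblk':((674,219),c1,.040,(604,263)),'grip':((224,163),c1,.046,(566,420)),
'lug':((587,159),c2,.074,(151,138)),'post':((151,267),c2,.064,(173,392)),'c1':((30,205),c2,.008,(77,552)),'c2':((82,434),c2,.008,(292,545))}
R={}
for k,(t,f,z,s) in pts.items():
    a=onz('top',f(t),z); b=onz('side',c3(s),z); R[k]=a
    print(k,a,b,tri(ray('top',f(t)),ray('side',c3(s))))
v=R['post']-R['lug'];print('lug-post',np.linalg.norm(v[:2]),np.degrees(np.arctan2(v[1],v[0])))
v=R['eye']-R['hookblk'];print('spring',np.linalg.norm(v[:2]),np.degrees(np.arctan2(v[1],v[0])))
v=R['c1']-R['c2'];print('w',np.linalg.norm(v[:2]),np.degrees(np.arctan2(v[1],v[0])))
m=(R['c1']+R['c2'])/2; print('postx',130-1000*np.linalg.norm((R['post']-m)[:2]))
E
```

```text
eye [0.4517 0.0714 0.004 ] [0.454  0.0691 0.004 ] (array([0.4528, 0.0713, 0.0061]), np.float64(0.0023389130499200856))
hookblk [ 0.4356 -0.0779  0.04  ] [ 0.439  -0.0791  0.04  ] (array([ 0.4373, -0.0779,  0.0409]), np.float64(0.003503500254715768))
grip [0.4477 0.0443 0.046 ] [0.4498 0.0442 0.046 ] (array([0.4487, 0.0443, 0.046 ]), np.float64(0.0021267092347820485))
lug [ 0.6692 -0.0996  0.074 ] [ 0.6724 -0.1001  0.074 ] (array([ 0.6708, -0.0996,  0.0741]), np.float64(0.0031100097193741544))
post [0.6234 0.0718 0.064 ] [0.6265 0.0735 0.064 ] (array([0.6253, 0.0719, 0.0622]), np.float64(0.0031076783648741955))
c1 [0.6599 0.1264 0.008 ] [0.662 0.126 0.008] (array([0.6609, 0.1264, 0.0083]), np.float64(0.001995431926989096))
c2 [0.5638 0.1011 0.008 ] [0.5667 0.1059 0.008 ] (array([0.566 , 0.1015, 0.0031]), np.float64(0.0028787166071049023))
lug-post 0.177412109174817 104.98242730995813
spring 0.150155637556349 83.82235062271047
w 0.09935284076318271 14.752593261356976
postx 86.53056719075465
```

```bash
cat >> h.py <<'E'
from scipy.spatial.transform import Rotation as Ro
def st(p=True):
    s=robot.read_state(); R=Ro.from_rotvec(s['orientation']).as_matrix()
    yaw=np.degrees(np.arctan2(R[1,0],R[0,0]))
    if p: print('t %.2f'%s['t'],'pos',np.round(s['tool_pos'],4),'toolx yaw %.2f'%yaw,'F',np.round(s['force'],2),'M',np.round(s['wrist_torque'],2),'op %.4f'%s['opening'],'q6 %.2f'%s['q'][5], 'tilt',np.round(R[:2,2],4))
    return s,R,yaw
def plan(target,yaw_t):
    """roll deg (mod 180), shift in tool axes (cm) after roll"""
    s,R,yaw=st()
    d=(yaw_t-yaw+90)%180-90
    roll=-d  # tool z down
    R2=R@Ro.from_euler('z',roll,degrees=True).as_matrix()
    sh=R2.T@(np.array(target)-s['tool_pos'])*100
    sh0=R.T@(np.array(target)-s['tool_pos'])*100
    print('roll',round(roll,2),'shift after roll cm',np.round(sh,2),'shift before roll',np.round(sh0,2))
E
python3 -c "
from h import *
plan([.449,.043,.12],83.8)"
```

```text
t 0.15 pos [0.2116 0.561  0.2319] toolx yaw 159.33 F [-0.41  0.88  0.52] M [-0.   -0.02  0.03] op 0.0933 q6 -0.09 tilt [-0.0006 -0.0013]
roll 75.53 shift after roll cm [-48.92  29.2   11.24] shift before roll [-40.5  -40.07  11.24]
```

{"name": "carry_out", "arguments": {
  "commands": [
    [[-2.7,-2.67,0,0],[-2.7,-2.67,0,0],[-2.7,-2.67,0,0],[-2.7,-2.67,0,0],[-2.7,-2.67,0,0],[-2.7,-2.67,0,0],[-2.7,-2.67,0,0],[-2.7,-2.67,0,0],[-2.7,-2.67,0,0],[-2.7,-2.67,0,0],[-2.7,-2.67,0,0],[-2.7,-2.67,0,0],[-2.7,-2.67,0,0],[-2.7,-2.67,0,0],[-2.7,-2.67,0,0],[0,0,2,6.9],[0,0,2,6.9],[0,0,2,6.9],[0,0,2,6.9],[0,0,2,6.9]]
  ],
  "claw": 6,
  "grip_force": 40
}}

```text
t: 1.82
tool_pos: [0.4491, 0.0434, 0.1315]
orientation: [-1.464, -2.779, 0.0]
force: [-0.3, 0.1, -0.3]
opening: 0.06
```

{"name": "carry_out", "arguments": {
  "commands": [
    [[0,0,0.5,6.9],[0,0,0.5,6.9],[0,0,0,6.9],[0,0,0,6.9],[0,0,0,6.9],[0,0,0,6.5],[0,0,0,0]]
  ]
}}

```text
t: 2.4
tool_pos: [0.4491, 0.0437, 0.1224]
orientation: [-2.343, -2.092, 0.001]
force: [0.6, -0.1, -0.1]
opening: 0.0599
```

```bash
python3 -c "
from h import *
plan([.449,.043,.023],83.8)
P=robot.camera_params('wrist');print(P['R'],P['t'])
im=robot.read_camera('wrist'); cv2.imwrite('pics/w1.png',im[:,:,::-1])"
```

```text
t 2.40 pos [0.4491 0.0437 0.1224] toolx yaw 83.52 F [ 0.64 -0.11 -0.11] M [-0.05  0.08 -0.02] op 0.0599 q6 0.10 tilt [-0.0005  0.    ]
roll -0.28 shift after roll cm [-0.07  0.    9.94] shift before roll [-0.07  0.    9.94]
[[ 9.93637496e-01 -1.12623337e-01 -7.14260072e-04]
 [-1.08299338e-01 -9.57190739e-01  2.68434614e-01]
 [-3.09156851e-02 -2.66649344e-01 -9.63297642e-01]] [-0.44105026  0.08843459  0.31024878]
```

View pics/w1.png

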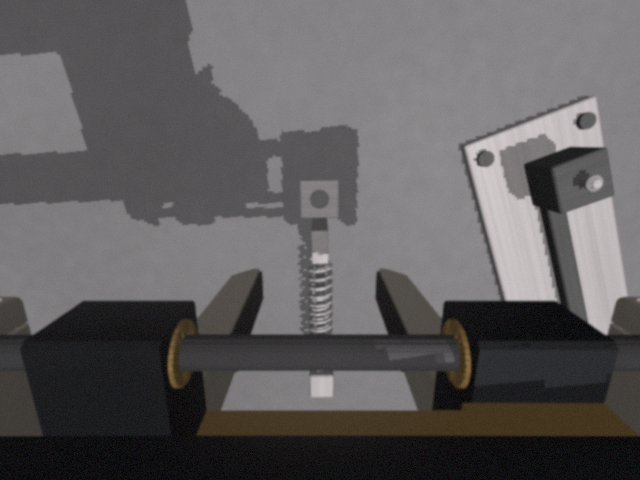

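The wrist view shows the spring centred between the jaws. The eye is at (319,199), the hook block at (321,385) and the post top at (594,183).

```bash
python3 -c "
from h import *
print(onz('wrist',(319,199),.004),onz('wrist',(320.5,384),.040),onz('wrist',(594,182),.064),onz('wrist',(321,257),.046))"
```

```text
[0.45191032 0.07160986 0.004     ] [ 0.4376265  -0.07516331  0.04      ] [0.62345112 0.07441863 0.064     ] [0.44969105 0.03689362 0.046     ]
```

{"name": "carry_out", "arguments": {
  "commands": [
    [[0,0,2,0],[-0.1,0,2,-0.3],[0,0,2,0],[0,0,2,0],[0,0,1.2,0],[0,0,0.7,0],[0,0,0,0]]
  ]
}}

```text
t: 3.03
tool_pos: [0.4477, 0.0427, 0.022]
orientation: [-2.328, -2.107, 0.004]
force: [-0.2, 0.2, -0.7]
opening: 0.0598
```

{"name": "carry_out", "arguments": {
  "commands": [
    [[0,0,0,0],[0,0,0,0],[0,0,0,0],[0,0,0,0],[0,0,0,0],[0,0,0,0],[0,0,0,0],[0,0,0,0],[0,0,0,0]]
  ],
  "claw": 0,
  "grip_force": 40
}}

```text
t: 3.78
tool_pos: [0.4493, 0.0427, 0.0237]
orientation: [2.332, 2.105, 0.0]
force: [-0.6, -0.0, 2.3]
opening: 0.0119
```

```bash
python3 -c "
from h import *
st()"
```

```text
t 3.78 pos [0.4493 0.0427 0.0237] toolx yaw 84.13 F [-0.6  -0.03  2.31] M [-0.07  0.14 -0.03] op 0.0119 q6 0.08 tilt [0.0002 0.    ]
```

{"name": "carry_out", "arguments": {
  "commands": [
    [[0,0,-1,0],[0,0,-2,0],[0,0,-2.5,0],[0,0,-2.5,0],[0,0,-2.5,0],[0,0,-1.5,0],[0,0,0,0]]
  ]
}}

```text
t: 4.37
tool_pos: [0.4517, 0.0427, 0.1482]
orientation: [2.329, 2.102, 0.008]
force: [0.8, 0.5, -1.5]
opening: 0.0112
```

```bash
python3 -c "
from h import *
plan([.639,.018,.14],104.9)
im=robot.read_camera('wrist'); cv2.imwrite('pics/w2.png',im[:,:,::-1])"
```

```text
t 4.37 pos [0.4517 0.0427 0.1482] toolx yaw 84.13 F [ 0.81  0.49 -1.45] M [ 0.02  0.04 -0.02] op 0.0112 q6 0.08 tilt [ 0.0068 -0.0001]
roll -20.77 shift after roll cm [-7.2  17.46  0.95] shift before roll [-0.54 18.88  0.95]
```

View pics/w2.png

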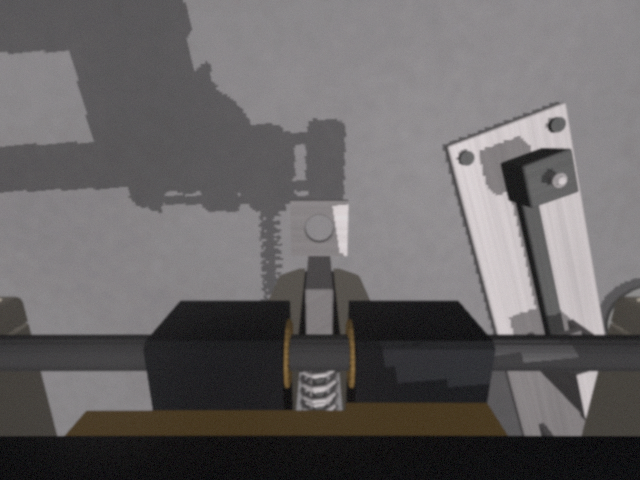

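{"name": "carry_out", "arguments": {
  "commands": [
    [[0,0,0,-5.2],[0,0,0,-5.2],[0,0,0,-5.2],[0,0,0,-5.17],[-0.4,1,0,0],[-0.8,2,0,0],[-1,2.5,0,0],[-1,2.5,0,0],[-1,2.5,0,0],[-1,2.5,0,0],[-1,2.2,0,0],[-0.6,1.5,0,0],[-0.4,0.76,0,0],[0,0,0,0],[0,0,0,0],[0,0,0,0]]
  ]
}}

```text
t: 5.75
tool_pos: [0.6351, 0.0182, 0.1421]
orientation: [-1.913, -2.489, 0.002]
force: [-0.5, 0.1, -1.0]
opening: 0.0116
```

```bash
python3 -c "
from h import *
plan([.639,.018,.14],104.9)
for n in ['wrist','top','side']:
  im=robot.read_camera(n)[:,:,::-1]; cv2.imwrite('pics/%s3.png'%n,im)
im=cv2.imread('pics/top3.png');cv2.imwrite('pics/c4.png',cv2.resize(im[160:260,260:400],None,fx=5.5,fy=5.5,interpolation=cv2.INTER_CUBIC))
im=cv2.imread('pics/side3.png');cv2.imwrite('pics/c5.png',cv2.resize(im[150:310,240:360],None,fx=3.7,fy=3.7,interpolation=cv2.INTER_CUBIC))
"
```

```text
t 5.75 pos [0.6351 0.0182 0.1421] toolx yaw 104.90 F [-0.49  0.08 -0.96] M [ 0.01  0.06 -0.03] op 0.0116 q6 -0.31 tilt [-0.0027  0.0002]
roll 0.0 shift after roll cm [-0.12  0.37  0.21] shift before roll [-0.12  0.37  0.21]
```

View pics/wrist3.png

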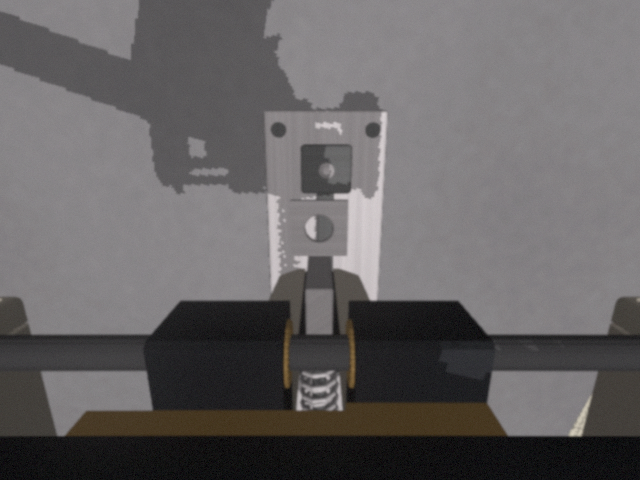

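View pics/c4.png

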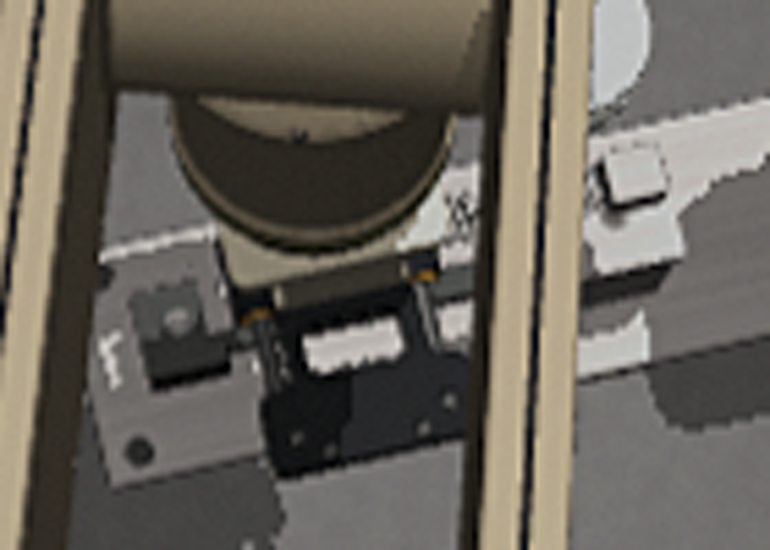

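View pics/c5.png

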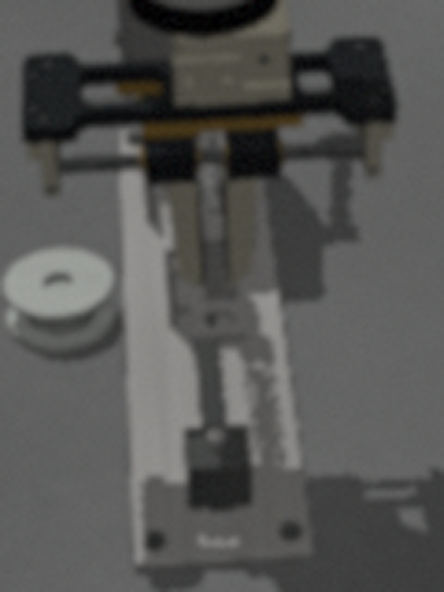

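```bash
python3 -c "
from h import *
np.set_printoptions(precision=4,suppress=True)
c4=lambda a:crop(a,5.5,260,160)
s,R,y=st()
dz=s['tool_pos'][2]-.0237
h=onz('top',c4((638,175)),dz+.040)
lug=np.array([.6692,-.0996,.074])
print('hook top',h,'along spring from TCP',(h-s['tool_pos'])@R)
for z in (.074,): print('lug again visible edges')
d=(lug-h); print('shift tool cm',R.T@d*100)
e=onz('wrist',(319,228),dz+.004); p=onz('wrist',(327,170),.064)
print(e,p,'eye rel tcp',R.T@(e-s['tool_pos'])*1000,'post rel eye',R.T@(p-e)*1000)
for uv in [(265,112),(385,112),(377,298),(271,298)]:
  q=onz('wrist',uv,.008); print(q, R.T@(q-s['tool_pos'])*1000)
"
```

```text
t 5.90 pos [0.6357 0.0182 0.1434] toolx yaw 104.91 F [-0.07 -0.59 -1.88] M [0.04 0.05 0.  ] op 0.0118 q6 -0.31 tilt [-0.0005  0.    ]
hook top [ 0.6628 -0.0991  0.1597] along spring from TCP [-0.1203 -0.0041 -0.0163]
lug again visible edges
shift tool cm [-0.2176  0.6132  8.5721]
[0.628  0.0468 0.1237] [0.6267 0.0724 0.064 ] eye rel tcp [29.6517 -0.134  19.7056] post rel eye [24.9743  5.3919 59.7264]
[0.5689 0.0995 0.008 ] [ 95.7281 -43.5533 135.4649]
[0.662  0.1243 0.008 ] [ 95.7449  52.8119 135.4152]
[ 0.7053 -0.0335  0.008 ] [-67.9675  54.0014 135.3839]
[ 0.6098 -0.0591  0.008 ] [-68.0494 -44.9196 135.4349]
```

{"name": "carry_out", "arguments": {
  "commands": [
    [[-0.1,0.28,0.5,0],[-0.12,0.28,1,0],[0,0,1,0],[0,0,1,0],[0,0,0.5,0],[0,0,0,0],[0,0,0,0],[0,0,0,0]]
  ]
}}

```text
t: 6.57
tool_pos: [0.6427, 0.0173, 0.1039]
orientation: [1.914, 2.49, 0.0]
force: [0.3, -0.4, -1.6]
opening: 0.0118
```

```bash
python3 -c "
from h import *
st()
for n in ['wrist','top']:
  im=robot.read_camera(n)[:,:,::-1]; cv2.imwrite('pics/%s4.png'%n,im)
st()
im=cv2.imread('pics/top4.png');cv2.imwrite('pics/c6.png',cv2.resize(im[180:225,350:400],None,fx=12,fy=12,interpolation=cv2.INTER_CUBIC))
im=cv2.imread('pics/wrist4.png');cv2.imwrite('pics/c7.png',cv2.resize(im[100:280,230:410],None,fx=3.3,fy=3.3,interpolation=cv2.INTER_CUBIC))
"
```

```text
t 6.57 pos [0.6427 0.0173 0.1039] toolx yaw 104.90 F [ 0.25 -0.45 -1.59] M [0.05 0.06 0.04] op 0.0118 q6 -0.31 tilt [ 0.0004 -0.    ]
t 6.67 pos [0.643  0.0173 0.1044] toolx yaw 104.90 F [ 0.44  0.06 -0.99] M [-0.    0.07  0.06] op 0.0120 q6 -0.31 tilt [ 0.0012 -0.0001]
```

View pics/c6.png

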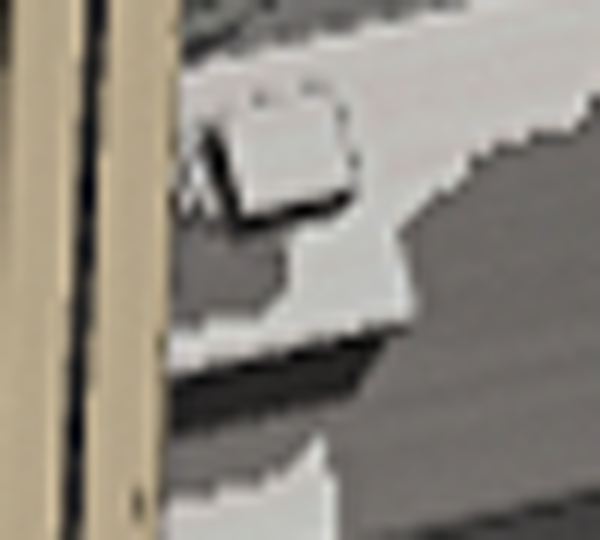

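View pics/c7.png

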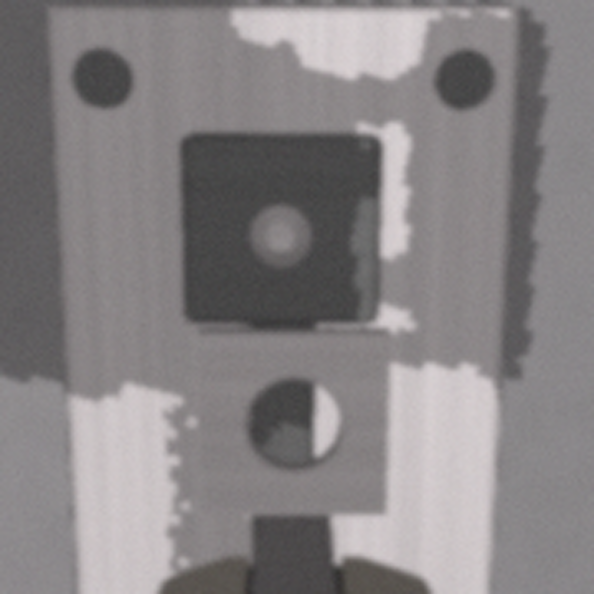

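```bash
python3 -c "
from h import *
np.set_printoptions(precision=4,suppress=True)
s,R,y=st()
dz=s['tool_pos'][2]-.0237
h=onz('top',crop((291,152),12,350,180),dz+.040)
lug=onz('top',crop((587,159),5.5,265,170),.074)
print('hook',h,'rel TCP',(h-s['tool_pos'])@R,'lug-hook mm',R.T@(lug-h)*1000)
c=onz('top',crop((412,322),12,350,180),.074); print('corner-hook mm',R.T@(c-h)*1000, 'expect -24,-22')
w=lambda a:crop(a,3.3,230,100)
e=onz('wrist',w((295,422)),dz+.005); p=onz('wrist',w((280,237)),.064)
print('eye rel tcp',R.T@(e-s['tool_pos'])*1000,'post rel eye',R.T@(p-e)*1000)
for uv in [(50,10),(517,8),(80,560),(492,560)]:
  q=onz('wrist',w(uv),.008); print(R.T@(q-s['tool_pos'])*1000)
for uv in [(182,135),(380,135),(380,322),(185,322)]:
  q=onz('wrist',w(uv),.053); print(R.T@(q-s['tool_pos'])*1000)
"
```

```text
t 6.67 pos [0.643  0.0173 0.1044] toolx yaw 104.90 F [ 0.44  0.06 -0.99] M [-0.    0.07  0.06] op 0.0120 q6 -0.31 tilt [ 0.0012 -0.0001]
hook [ 0.6712 -0.0998  0.1207] rel TCP [-0.1204 -0.0028 -0.0163] lug-hook mm [ 0.6941 -1.9526 46.7317]
corner-hook mm [-21.4975 -25.2736  46.7123] expect -24,-22
eye rel tcp [30.1624 -0.0806 18.6885] post rel eye [26.9867 -2.5718 21.721 ]
[ 98.8808 -51.2742  96.3357]
[99.3108 46.247  96.4518]
[-24.0036 -51.347   96.3822]
[-24.0041  46.9551  96.4994]
[ 73.8872 -20.0006  51.3824]
[73.8985 14.8738 51.424 ]
[40.7041 15.5715 51.4374]
[ 40.6975 -20.3425  51.3946]
```

{"name": "carry_out", "arguments": {
  "commands": [
    [[0.08,-0.23,0,0],[0,0,0,0],[0,0,0.2,0],[0,0,0.2,0],[0,0,0.1,0],[0,0,0.1,0],[0,0,0.1,0],[0,0,0.1,0],[0,0,0,0],[0,0,0,0]]
  ]
}}

```text
t: 7.5
tool_pos: [0.6399, 0.0175, 0.0955]
orientation: [-1.915, -2.491, 0.0]
force: [0.5, 0.1, -1.2]
opening: 0.0115
```

```bash
python3 -c "
from h import *
s,R,y=st(); print('tipz',s['tool_pos'][2]-.0237)
"
```

```text
t 7.50 pos [0.6399 0.0175 0.0955] toolx yaw 104.90 F [ 0.49  0.06 -1.15] M [-0.02  0.05 -0.03] op 0.0115 q6 -0.31 tilt [-0.0002 -0.    ]
tipz 0.07181044073986133
```

{"name": "carry_out", "arguments": {
  "commands": [
    [[0,0,0.1,0],[0,0,0.1,0],[0,0,0.1,0],[0,0,0.1,0],[0,0,0,0],[0,0,0,0],[0,0,0,0]]
  ]
}}

```text
t: 8.08
tool_pos: [0.64, 0.0175, 0.0916]
orientation: [1.915, 2.491, 0.0]
force: [0.1, -0.3, -1.8]
opening: 0.0118
```

```bash
python3 -c "
from h import *
s,R,y=st(); print('tipz',s['tool_pos'][2]-.0237)
"
```

```text
t 8.08 pos [0.64   0.0175 0.0916] toolx yaw 104.90 F [ 0.07 -0.29 -1.76] M [-0.06  0.06 -0.03] op 0.0118 q6 -0.31 tilt [ 0. -0.]
tipz 0.06794765635645258
```

{"name": "carry_out", "arguments": {
  "commands": [
    [[0,0,0.15,0],[0.2,0,0,0],[0.2,0,0,0],[0.2,0,0,0],[0.2,0,0,0],[0,0,0,0],[0,0,0,0],[0,0,0,0]]
  ]
}}

```text
t: 8.75
tool_pos: [0.638, 0.0247, 0.09]
orientation: [1.914, 2.49, -0.001]
force: [1.6, -4.9, -2.9]
opening: 0.0117
```

```bash
python3 -c "
from h import *
s,R,y=st(); print('tipz',s['tool_pos'][2]-.0237,'F tool',np.round(R.T@s['force'],2))
for n in ['wrist','top']:
  im=robot.read_camera(n)[:,:,::-1]; cv2.imwrite('pics/%s5.png'%n,im)
im=cv2.imread('pics/top5.png');cv2.imwrite('pics/c8.png',cv2.resize(im[180:225,350:400],None,fx=10,fy=10,interpolation=cv2.INTER_CUBIC))
im=cv2.imread('pics/wrist5.png');cv2.imwrite('pics/c9.png',cv2.resize(im[100:280,230:410],None,fx=3.3,fy=3.3,interpolation=cv2.INTER_CUBIC))
"
```

```text
t 8.75 pos [0.638  0.0247 0.09  ] toolx yaw 104.89 F [ 1.57 -4.88 -2.95] M [-0.74 -0.17  0.05] op 0.0117 q6 -0.30 tilt [ 0.0001 -0.0009]
tipz 0.06634469612031065 F tool [-5.12  0.26  2.95]
```

View pics/c8.png

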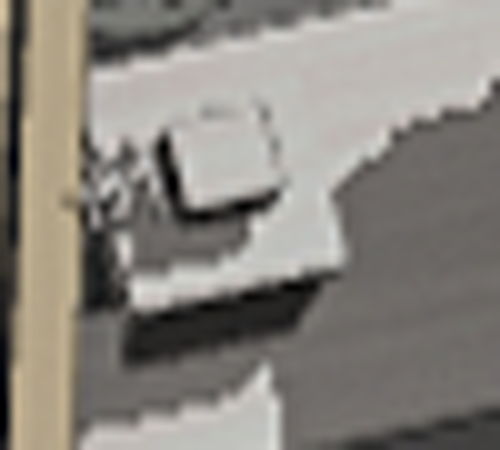

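View pics/c9.png

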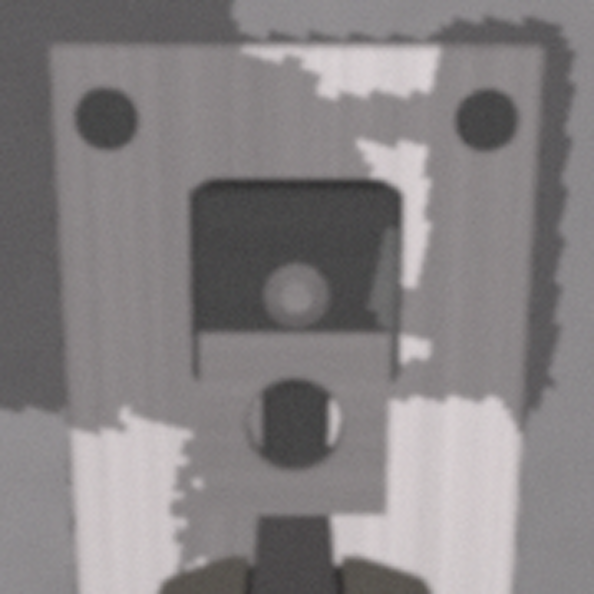

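The hook is caught, with a 5 N pull. In the wrist crop the post (297,295) is in line with the eye (295,422).

```bash
python3 -c "
from h import *
np.set_printoptions(precision=4,suppress=True)
s,R,y=st()
dz=s['tool_pos'][2]-.0237
w=lambda a:crop(a,3.3,230,100)
for ze in (.005,.004): 
  e=onz('wrist',w((295,422)),dz+ze); p=onz('wrist',w((297,295)),.064)
  print('eye rel tcp',R.T@(e-s['tool_pos'])*1000,'post rel eye',R.T@(p-e)*1000)
"
```

```text
t 8.85 pos [0.638  0.0247 0.09  ] toolx yaw 104.89 F [ 0.65 -5.53 -3.24] M [-0.73 -0.15  0.04] op 0.0122 q6 -0.30 tilt [ 0.0001 -0.0009]
eye rel tcp [30.1625 -0.0953 18.6732] post rel eye [19.113   0.312   7.3053]
eye rel tcp [29.9033 -0.0952 19.6735] post rel eye [19.3723  0.3119  6.3051]
```

{"name": "carry_out", "arguments": {
  "commands": [
    [[0.25,0,0,0],[0.25,0,0,0],[0.25,0,0,0],[0.25,0,0,0],[0.25,0,0,0],[0.25,0,0,0],[0,0,0,0],[0,0,0,0],[0,0,0,0],[0,0,0,0]]
  ]
}}

```text
t: 9.68
tool_pos: [0.6343, 0.0384, 0.09]
orientation: [1.914, 2.489, -0.002]
force: [2.4, -8.4, -3.5]
opening: 0.0119
```

```bash
python3 -c "
from h import *
s,R,y=st(); print('tipz',s['tool_pos'][2]-.0237,'F tool',np.round(R.T@s['force'],2))
im=robot.read_camera('wrist')[:,:,::-1]; cv2.imwrite('pics/c10.png',cv2.resize(im[160:280,260:380],None,fx=5,fy=5,interpolation=cv2.INTER_CUBIC))
"
```

```text
t 9.68 pos [0.6343 0.0384 0.09  ] toolx yaw 104.87 F [ 2.39 -8.42 -3.53] M [-1.26 -0.32  0.04] op 0.0119 q6 -0.28 tilt [ 0.0004 -0.002 ]
tipz 0.06626827069127464 F tool [-8.75  0.15  3.55]
```

View pics/c10.png

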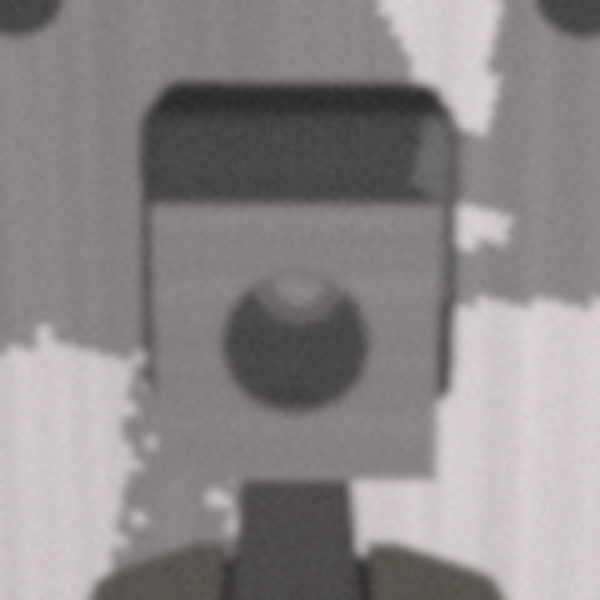

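{"name": "carry_out", "arguments": {
  "commands": [
    [[0.25,0,0,0],[0.25,0,0,0],[0.05,0,0,0],[0,0,0,0],[0,0,0,0],[0,0,0,0]]
  ]
}}

```text
t: 10.23
tool_pos: [0.6329, 0.0434, 0.0899]
orientation: [1.914, 2.489, -0.003]
force: [3.1, -10.0, -4.2]
opening: 0.0121
```

```bash
python3 -c "
from h import *
s,R,y=st(); print('tipz',s['tool_pos'][2]-.0237,'F tool',np.round(R.T@s['force'],2))
P=robot.camera_params('wrist')
def pr(x): return cv2.projectPoints(np.array([x]),cv2.Rodrigues(P['R'])[0],P['t'],P['mtx'],P['dist_coeffs'])[0][0,0]
e=s['tool_pos']+R@np.array([.030,-.0001,.0187]);
for z in (.064,.060): 
  q=e.copy(); q[2]=z; a=(pr(q)-[260,160]+.5)*5-.5; q2=q+R[:,0]*.0053; print('eye-centre axis at z',z,a,(pr(q2)-[260,160]+.5)*5-.5)
im=robot.read_camera('wrist')[:,:,::-1]; cv2.imwrite('pics/c11.png',cv2.resize(im[160:280,260:380],None,fx=5,fy=5,interpolation=cv2.INTER_CUBIC))
"
```

```text
t 10.23 pos [0.6329 0.0434 0.0899] toolx yaw 104.86 F [  3.12 -10.04  -4.15] M [-1.34 -0.36  0.05] op 0.0121 q6 -0.27 tilt [ 0.0004 -0.0024]
tipz 0.06621702546513655 F tool [-10.49   0.44   4.18]
eye-centre axis at z 0.064 [296.85006351 324.38121774] [296.86852782 276.68569219]
eye-centre axis at z 0.06 [296.86411209 315.56633925] [296.88230235 268.79005859]
```

View pics/c11.png

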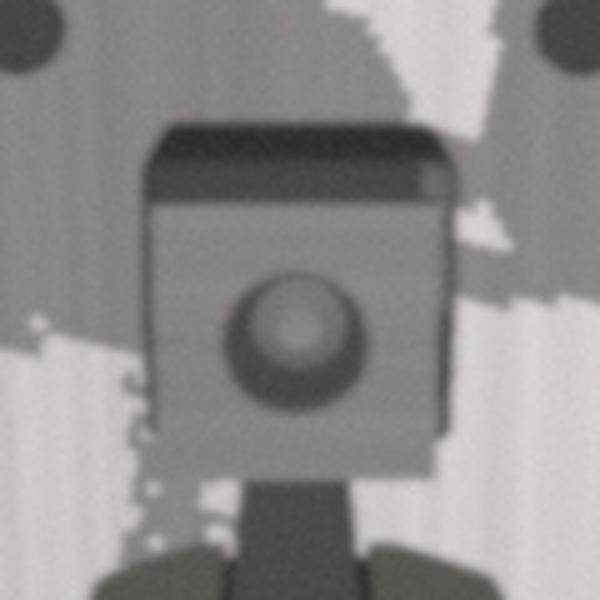

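{"name": "carry_out", "arguments": {
  "commands": [
    [[0,0,0,0],[0,0,0.1,0],[0,0,0.1,0],[0,0,0.1,0],[0,0,0.1,0],[0,0,0,0],[0,0,0,0],[0,0,0,0]]
  ],
  "grip_force": 55
}}

```text
t: 10.95
tool_pos: [0.6341, 0.0429, 0.0877]
orientation: [1.913, 2.486, -0.001]
force: [1.4, -10.5, 2.5]
opening: 0.0119
```

```bash
python3 -c "
from h import *
s,R,y=st(); print('tipz',s['tool_pos'][2]-.0237,'F tool',np.round(R.T@s['force'],2))
for n in ['wrist','top']:
  im=robot.read_camera(n)[:,:,::-1]; cv2.imwrite('pics/%s12.png'%n,im)
im=cv2.imread('pics/top12.png');a=cv2.resize(im[180:225,350:400],None,fx=10,fy=10,interpolation=cv2.INTER_CUBIC)
im=cv2.imread('pics/wrist12.png');b=cv2.resize(im[180:270,285:350],None,fx=5,fy=5,interpolation=cv2.INTER_CUBIC)[:450]
cv2.imwrite('pics/c12.png',np.hstack([a,b[:450,:290]]))
"
```

```text
t 10.95 pos [0.6341 0.0429 0.0877] toolx yaw 104.85 F [  1.44 -10.52   2.49] M [-2.42 -0.39 -0.22] op 0.0119 q6 -0.27 tilt [ 0.0031 -0.0033]
tipz 0.06400015785107746 F tool [-10.55  -1.3   -2.45]
```

View pics/c12.png

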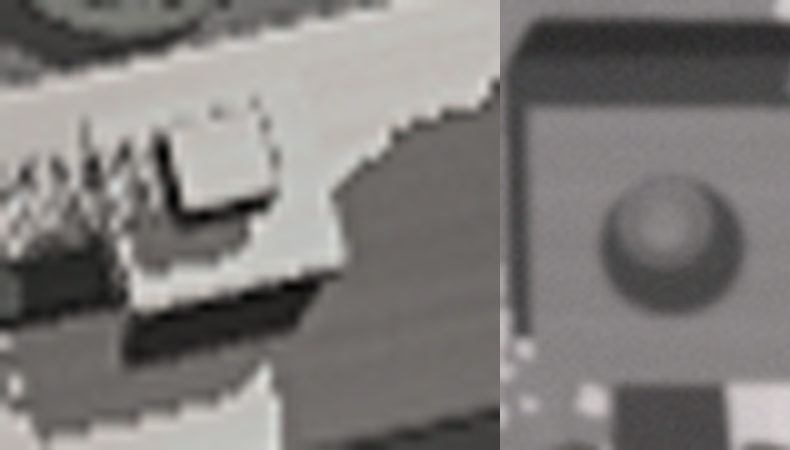

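{"name": "carry_out", "arguments": {
  "commands": [
    [[0,-0.08,0.1,0],[0,0,0.1,0],[0,0,0.1,0],[0,0,0.1,0],[0,0,0,0],[0,0,0,0],[0,0,0,0]]
  ],
  "grip_force": 40
}}

```text
t: 11.63
tool_pos: [0.6334, 0.0431, 0.0837]
orientation: [1.913, 2.487, -0.0]
force: [1.5, -9.4, 2.2]
opening: 0.0115
```

```bash
cat > look.py <<'E'
from h import *
import sys
k=sys.argv[1]
s,R,y=st(); print('tipz',s['tool_pos'][2]-.0237,'F tool',np.round(R.T@s['force'],2))
for n in ['wrist','top']:
  im=robot.read_camera(n)[:,:,::-1]; cv2.imwrite('pics/%s%s.png'%(n,k),im)
im=cv2.imread('pics/top%s.png'%k);a=cv2.resize(im[180:225,350:400],None,fx=10,fy=10,interpolation=cv2.INTER_CUBIC)
im=cv2.imread('pics/wrist%s.png'%k);b=cv2.resize(im[180:270,285:350],None,fx=5,fy=5,interpolation=cv2.INTER_CUBIC)[:450]
cv2.imwrite('pics/c%s.png'%k,np.hstack([a,b[:450,:290]]))
E
python3 look.py 13
```

```text
t 11.63 pos [0.6334 0.0431 0.0837] toolx yaw 104.87 F [ 1.48 -9.37  2.17] M [-2.08 -0.48 -0.  ] op 0.0115 q6 -0.27 tilt [ 0.0034 -0.0028]
tipz 0.05996994165294192 F tool [-9.44 -0.96 -2.14]
```

View pics/c13.png

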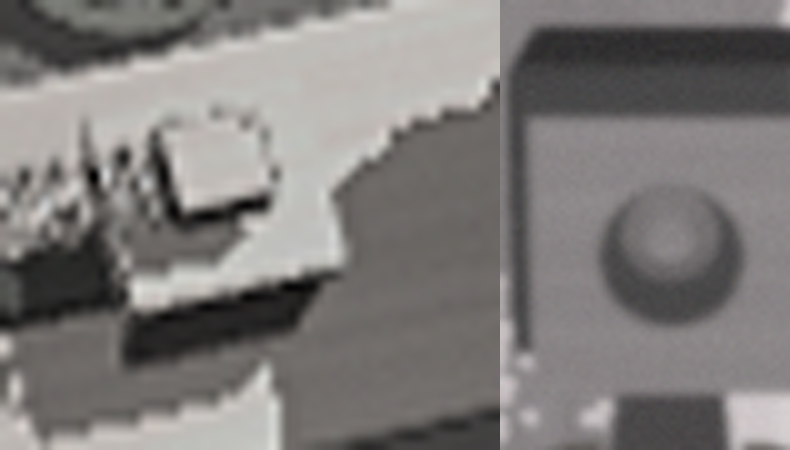

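{"name": "carry_out", "arguments": {
  "commands": [
    [[0.13,0,0,0],[0,0,0.1,0],[0,0,0.1,0],[0,0,0.1,0],[0,0,0,0],[0,0,0,0],[0,0,0,0]]
  ]
}}

```text
t: 12.32
tool_pos: [0.6331, 0.0442, 0.0806]
orientation: [1.913, 2.487, -0.0]
force: [2.3, -9.2, 1.5]
opening: 0.0121
```

```bash
python3 look.py 14
```

```text
t 12.32 pos [0.6331 0.0442 0.0806] toolx yaw 104.86 F [ 2.3  -9.2   1.55] M [-2.15 -0.46 -0.01] op 0.0121 q6 -0.27 tilt [ 0.0034 -0.003 ]
tipz 0.05694634398299703 F tool [-9.48 -0.13 -1.51]
```

View pics/c14.png

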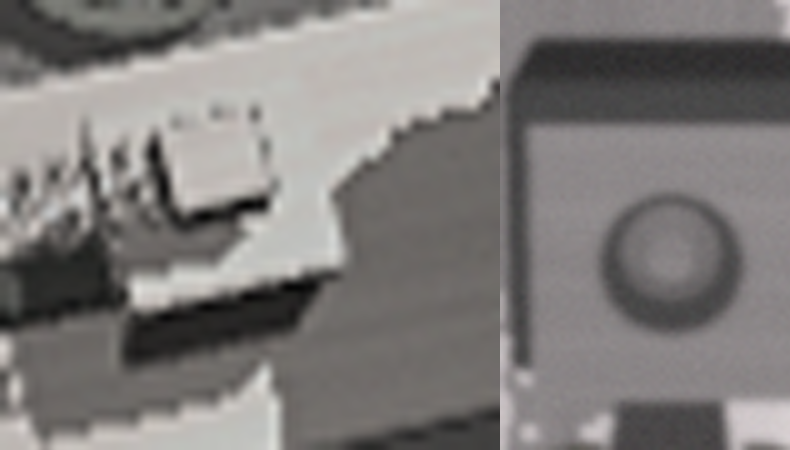

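{"name": "carry_out", "arguments": {
  "commands": [
    [[0,0,0.1,0],[0,0,0.1,0],[0,0,0,0],[0,0,0,0],[0,0,0,0]]
  ]
}}

```text
t: 12.83
tool_pos: [0.6333, 0.0442, 0.0795]
orientation: [1.913, 2.486, 0.0]
force: [-0.4, -9.2, 7.6]
opening: 0.0121
```

```bash
python3 look.py 15;  python3 - <<'E'
from h import *
im=robot.read_camera('side')[:,:,::-1];cv2.imwrite('pics/c15s.png',cv2.resize(im[150:290,250:350],None,fx=4.2,fy=4.2,interpolation=cv2.INTER_CUBIC))
E
```

```text
t 12.83 pos [0.6333 0.0442 0.0795] toolx yaw 104.86 F [-0.42 -9.23  7.64] M [-2.16 -0.02 -0.17] op 0.0121 q6 -0.27 tilt [ 0.0039 -0.003 ]
tipz 0.055807260170003564 F tool [-8.84 -2.75 -7.62]
```

View pics/c15.png

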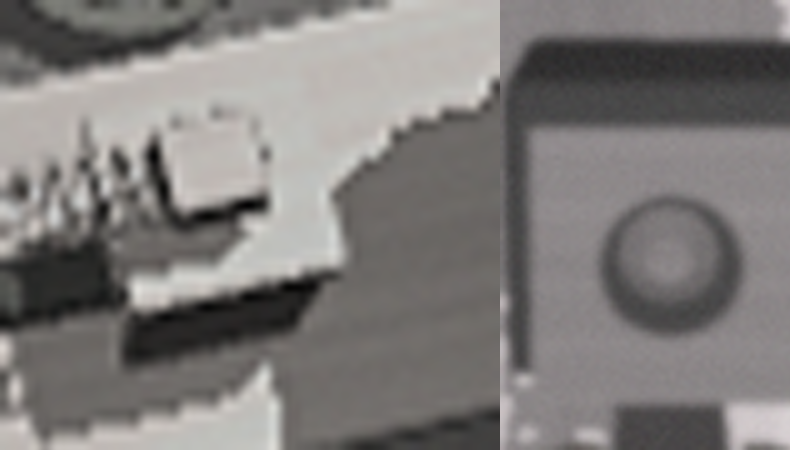

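View pics/c15s.png

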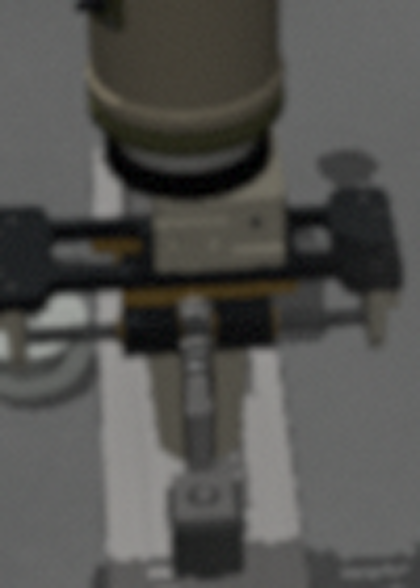

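{"name": "carry_out", "arguments": {
  "commands": [
    [[-0.1,0,0,0],[-0.1,0,0,0],[-0.1,0,0,0],[-0.1,0,0,0],[0,0,0,0],[0,0,0,0],[0,0,0,0]]
  ]
}}

```text
t: 13.57
tool_pos: [0.634, 0.0424, 0.0794]
orientation: [1.913, 2.489, 0.003]
force: [-1.6, -0.9, 7.6]
opening: 0.0117
```

```bash
python3 look.py 16
```

```text
t 13.57 pos [0.634  0.0424 0.0794] toolx yaw 104.90 F [-1.65 -0.9   7.62] M [-0.8   0.13 -0.2 ] op 0.0117 q6 -0.27 tilt [ 0.0033 -0.0002]
tipz 0.055716851453119665 F tool [-0.46 -1.8  -7.62]
```

View pics/c16.png

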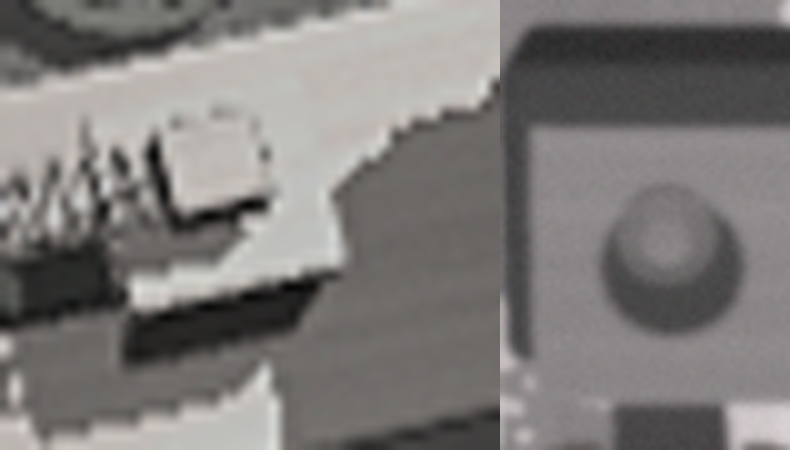

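{"name": "carry_out", "arguments": {
  "commands": [
    [[0,0,0,0],[0,0,0,0],[0,0,0,0],[0,0,0,0],[0,0,0,0]]
  ],
  "claw": 5
}}

```text
t: 14.08
tool_pos: [0.6324, 0.0424, 0.0768]
orientation: [-1.914, -2.49, 0.0]
force: [0.6, 0.5, 0.3]
opening: 0.0402
```

{"name": "carry_out", "arguments": {
  "commands": [
    [[0,0,-1,0],[0,0,-2,0],[0,0,-2.5,0],[0,0,-2,0],[0,0,0,0],[0,0,0,0]]
  ]
}}

```text
t: 14.58
tool_pos: [0.634, 0.0422, 0.1546]
orientation: [1.913, 2.488, 0.004]
force: [-0.6, -0.4, -0.6]
opening: 0.0499
```

```bash
python3 look.py 17; python3 - <<'E'
from h import *
P=robot.camera_params('wrist');s,R,y=st();print('cam in tool',R.T@(-P['R'].T@P['t']-s['tool_pos']))
im=robot.read_camera('side')[:,:,::-1];cv2.imwrite('pics/c17s.png',cv2.resize(im[150:290,250:350],None,fx=4.2,fy=4.2,interpolation=cv2.INTER_CUBIC))
im=cv2.imread('pics/wrist17.png');cv2.imwrite('pics/c17w.png',cv2.resize(im[150:480,240:400],None,fx=1.8,fy=1.8,interpolation=cv2.INTER_CUBIC))
plan([.670,-.095,.145],104.9)
E
```

```text
t 14.58 pos [0.634  0.0422 0.1546] toolx yaw 104.90 F [-0.55 -0.44 -0.55] M [-0.05  0.05  0.01] op 0.0499 q6 -0.27 tilt [0.0041 0.    ]
tipz 0.13089072953353928 F tool [-0.28 -0.65  0.55]
t 14.68 pos [0.6321 0.0423 0.1514] toolx yaw 104.90 F [-1.01  0.31 -0.78] M [-0.07  0.01  0.01] op 0.0500 q6 -0.27 tilt [-0.001  0.   ]
cam in tool [ 7.45144174e-02 -1.21228891e-04 -1.52409773e-01]
t 14.73 pos [0.6317 0.0423 0.1507] toolx yaw 104.90 F [ 0.97 -0.51  0.99] M [-0.07  0.05 -0.03] op 0.0500 q6 -0.27 tilt [-0.0023  0.0001]
roll -0.0 shift after roll cm [-14.25   0.17   0.56] shift before roll [-14.25   0.17   0.56]
```

View pics/wrist17.png

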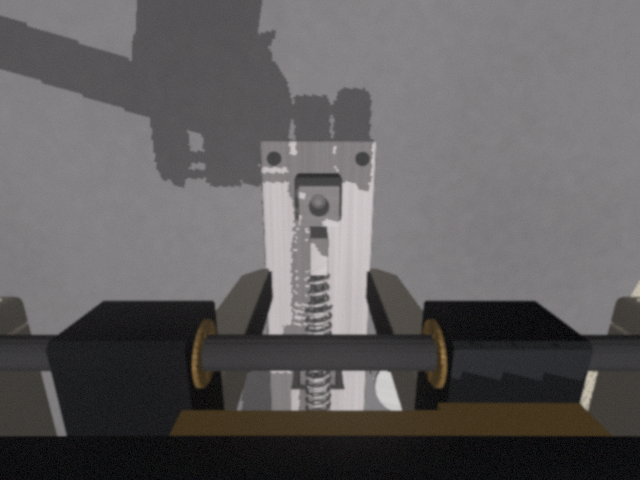

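View pics/c17.png

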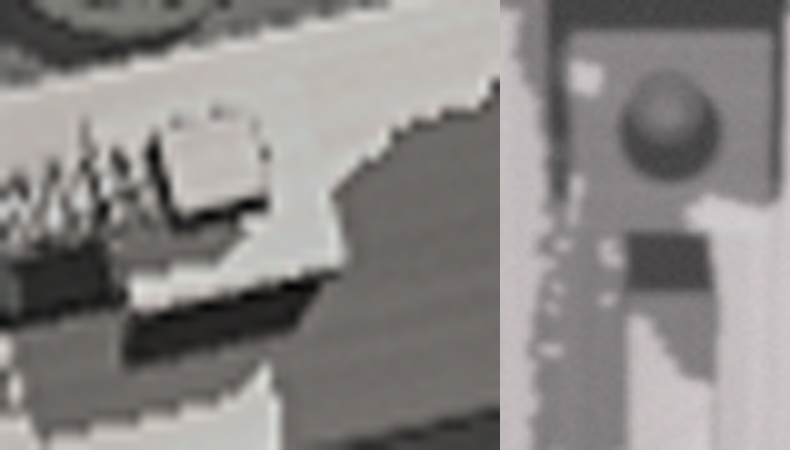

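View pics/c17s.png

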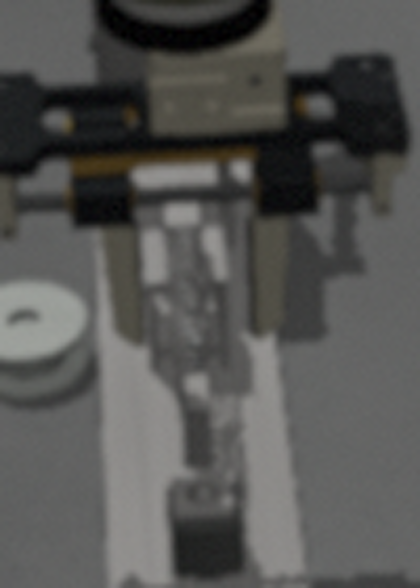

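{"name": "carry_out", "arguments": {
  "commands": [
    [[-1,0,0,0],[-2,0.1,0,0],[-2.5,0.1,0,0],[-2.5,0,0,0],[-2.5,0,0,0],[-2,0,0,0],[-1,0,0,0],[-0.6,0,0,0],[0,0,0,0],[0,0,0,0],[0,0,0,0]]
  ],
  "claw": 0,
  "grip_force": 20
}}

```text
t: 15.65
tool_pos: [0.6706, -0.0923, 0.1519]
orientation: [-1.913, -2.491, -0.0]
force: [1.0, 0.2, -0.4]
opening: 0.0005
```

```bash
python3 - <<'E'
from h import *
plan([.6695,-.095,.12],104.9)
im=robot.read_camera('wrist')[:,:,::-1];cv2.imwrite('pics/w18.png',im)
im=robot.read_camera('side')[:,:,::-1];cv2.imwrite('pics/c18s.png',cv2.resize(im[90:290,230:370],None,fx=3,fy=3,interpolation=cv2.INTER_CUBIC))
im=robot.read_camera('top')[:,:,::-1];cv2.imwrite('pics/c18t.png',cv2.resize(im[100:260,270:480],None,fx=3.5,fy=3.5,interpolation=cv2.INTER_CUBIC))
E
```

```text
t 15.65 pos [ 0.6706 -0.0923  0.1519] toolx yaw 104.96 F [ 1.02  0.17 -0.36] M [-0.08  0.06  0.02] op 0.0005 q6 -0.47 tilt [-0.0005  0.0005]
roll 0.06 shift after roll cm [-0.23 -0.17  3.19] shift before roll [-0.23 -0.17  3.19]
```

View pics/w18.png

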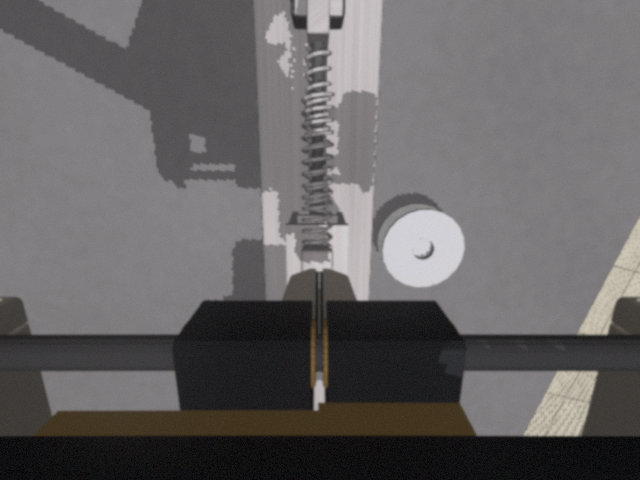

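View pics/c18s.png

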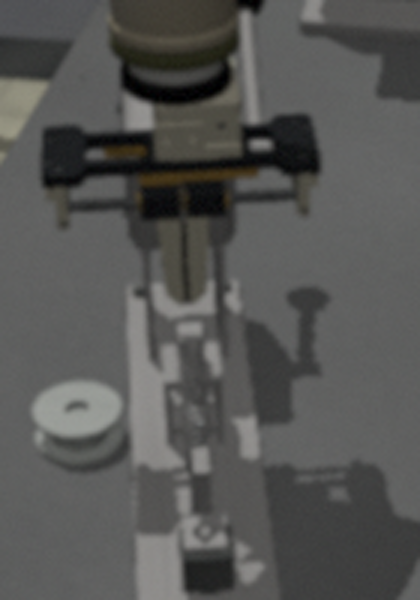

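View pics/c18t.png

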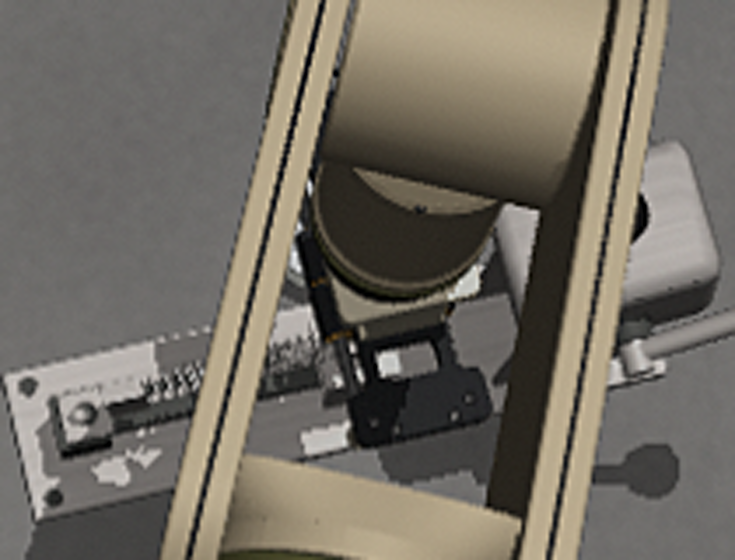

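```bash
python3 - <<'E'
from h import *
s=robot.read_state();print(s['q'])
im=robot.read_camera('side')[:,:,::-1];cv2.imwrite('pics/side19.png',im)
im=robot.read_camera('top')[:,:,::-1];cv2.imwrite('pics/top19.png',im)
E
```

```text
[-2.12683000e-01  3.81749540e-01  1.34151730e+00  1.33374977e-04
  1.41831816e+00 -4.74003589e-01]
```

View pics/side19.png

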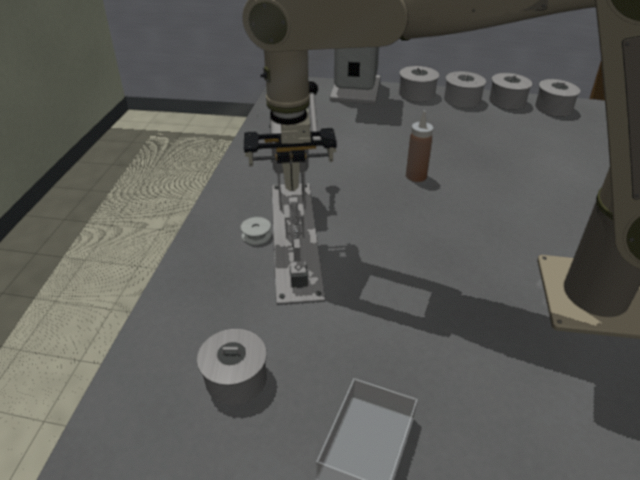

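View pics/top19.png

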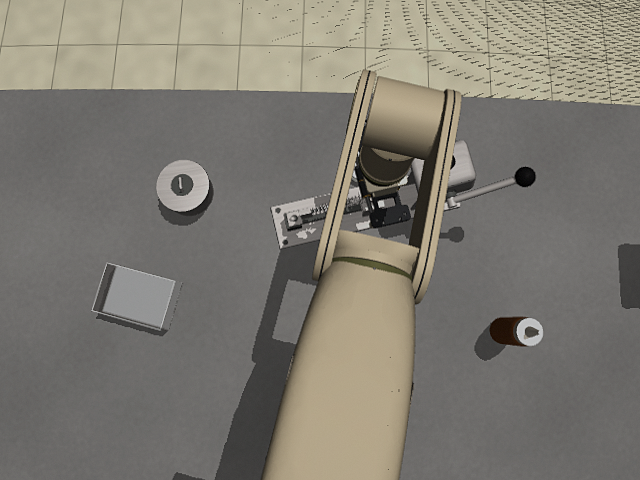

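{"name": "carry_out", "arguments": {
  "commands": [
    [[-0.25,-0.05,0.5,0],[-0.2,-0.05,1,0],[0,0,0.8,0],[0,0,0.4,0],[0,0,0.1,0],[0,0,0.1,0],[0,0,0.1,0],[0,0,0.1,0],[0,0,0.1,0],[0,0,0.1,0],[0,0,0,0],[0,0,0,0]]
  ]
}}

```text
t: 16.9
tool_pos: [0.6715, -0.0983, 0.12]
orientation: [1.914, 2.49, 0.001]
force: [0.5, -1.2, 4.6]
opening: 0.0006
```

```bash
python3 -c "
from h import *
s,R,y=st(); print('fingertip z',s['tool_pos'][2]-.014)"
```

```text
t 16.90 pos [ 0.6715 -0.0983  0.12  ] toolx yaw 104.90 F [ 0.54 -1.23  4.56] M [-0.16  0.13  0.02] op 0.0006 q6 -0.48 tilt [ 0.0013 -0.0003]
fingertip z 0.10596819020794732
```

{"name": "carry_out", "arguments": {
  "commands": [
    [[0,0,0.1,0],[0,0,0.1,0],[0,0,0.1,0],[0,0,0.1,0],[0,0,0,0],[0,0,0,0]]
  ]
}}

```text
t: 17.4
tool_pos: [0.6717, -0.0989, 0.1162]
orientation: [1.914, 2.488, 0.0]
force: [0.3, -2.2, 5.0]
opening: 0.0005
```

```bash
python3 -c "
from h import *
s,R,y=st(); print('fingertip z',s['tool_pos'][2]-.014)"
```

```text
t 17.40 pos [ 0.6717 -0.0989  0.1162] toolx yaw 104.88 F [ 0.29 -2.21  5.04] M [-0.51 -0.07 -0.05] op 0.0005 q6 -0.48 tilt [ 0.002  -0.0013]
fingertip z 0.10217280960081772
```

It slides down under about 5 N, so I'll keep pressing.

{"name": "carry_out", "arguments": {
  "commands": [
    [[0,0,0.1,0],[0,0,0.1,0],[0,0,0.1,0],[0,0,0.1,0],[0,0,0.1,0],[0,0,0.1,0],[0,0,0,0],[0,0,0,0]]
  ]
}}

```text
t: 18.07
tool_pos: [0.6721, -0.0997, 0.1107]
orientation: [1.913, 2.487, -0.0]
force: [1.2, -6.1, 6.5]
opening: 0.0003
```

```bash
python3 -c "
from h import *
s,R,y=st(); print('fingertip z',s['tool_pos'][2]-.014)"
```

```text
t 18.07 pos [ 0.6721 -0.0997  0.1107] toolx yaw 104.86 F [ 1.15 -6.09  6.51] M [-0.98 -0.11  0.  ] op 0.0003 q6 -0.48 tilt [ 0.0031 -0.0025]
fingertip z 0.09674127014868739
```

{"name": "carry_out", "arguments": {
  "commands": [
    [[-0.05,0,0.1,0],[-0.05,0,0.1,0],[0,0,0.1,0],[0,0,0,0],[0,0,0,0]]
  ]
}}

```text
t: 18.48
tool_pos: [0.6721, -0.1003, 0.1083]
orientation: [1.913, 2.488, -0.0]
force: [-3.4, -2.9, 10.7]
opening: 0.0006
```

```bash
python3 -c "
from h import *
s,R,y=st(); print('fingertip z',s['tool_pos'][2]-.014)"
```

```text
t 18.48 pos [ 0.6721 -0.1003  0.1083] toolx yaw 104.87 F [-3.42 -2.88 10.73] M [-0.56  0.65  0.01] op 0.0006 q6 -0.48 tilt [ 0.0023 -0.0018]
fingertip z 0.09426613610110171
```

{"name": "carry_out", "arguments": {
  "commands": [
    [[0,0,0.1,0],[0,0,0,0],[0,0,0,0]]
  ]
}}

```text
t: 18.73
tool_pos: [0.6722, -0.1003, 0.1083]
orientation: [1.913, 2.488, 0.0]
force: [-5.1, -2.8, 16.3]
opening: 0.0003
```

```bash
python3 -c "
from h import *
s,R,y=st(); print('fingertip z',s['tool_pos'][2]-.014)"
```

```text
t 18.73 pos [ 0.6722 -0.1003  0.1083] toolx yaw 104.88 F [-5.11 -2.76 16.35] M [-0.47  1.2   0.03] op 0.0003 q6 -0.48 tilt [ 0.0028 -0.0019]
fingertip z 0.09426090711101912
```

{"name": "carry_out", "arguments": {
  "commands": [
    [[0,0,-0.2,0],[0,0,-1,0],[0,0,-2,0],[0,0,-3,0],[0,0,-3,0],[1,0,-1,0],[2,-1,0,0],[3,-2,0,0],[3,-2,0,0],[3,-2,0,0],[3,-2,0,0],[3,-2,0,0],[3,-2,0,0],[3,-2,0,0],[3,-2,0,0],[3,-1,0,0],[2,-1,0,0],[1,0,0,0],[0,0,0,0],[0,0,0,0]]
  ]
}}

```text
t: 20.4
tool_pos: [0.403, 0.1711, 0.2071]
orientation: [1.913, 2.492, -0.0]
force: [0.7, -0.0, 0.7]
opening: 0.0005
```

```bash
python3 - <<'E'
from h import *
st()
im=robot.read_camera('side')[:,:,::-1];cv2.imwrite('pics/side20.png',im);cv2.imwrite('pics/c20s.png',cv2.resize(im[180:310,250:350],None,fx=4.5,fy=4.5,interpolation=cv2.INTER_CUBIC))
im=robot.read_camera('top')[:,:,::-1];cv2.imwrite('pics/top20.png',im);cv2.imwrite('pics/c20t.png',cv2.resize(im[175:250,270:405],None,fx=5.8,fy=5.8,interpolation=cv2.INTER_CUBIC))
E
```

```text
t 20.40 pos [0.403  0.1711 0.2071] toolx yaw 104.99 F [ 0.69 -0.01  0.69] M [-0.15  0.03 -0.01] op 0.0005 q6 0.02 tilt [ 0.0003 -0.0003]
```

View pics/top20.png

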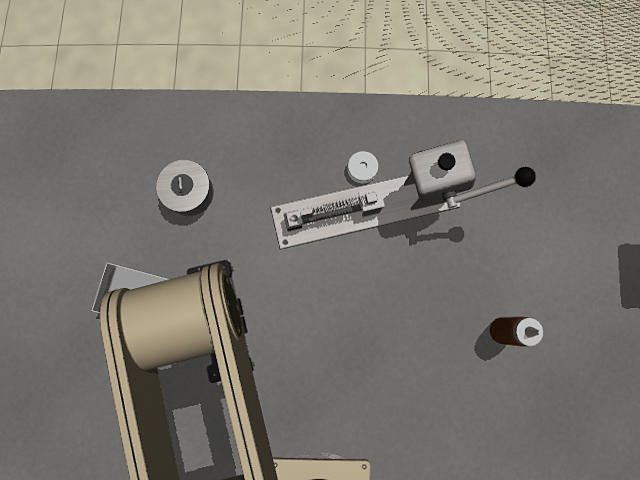

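View pics/c20t.png

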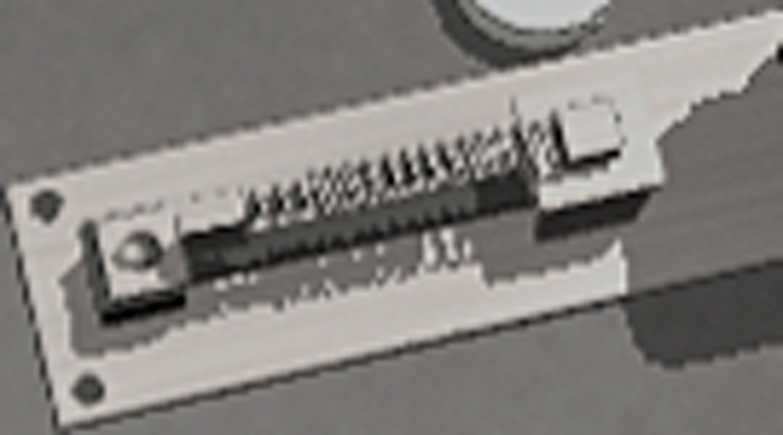

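View pics/c20s.png

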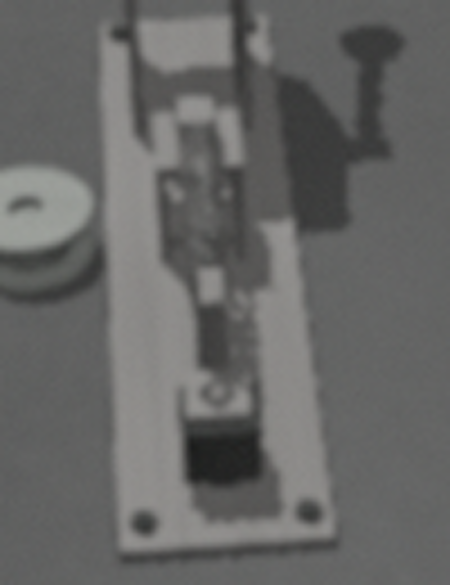

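```bash
python3 - <<'E'
from h import *
np.set_printoptions(precision=4,suppress=True)
T=lambda a:ray('top',crop(a,5.8,270,175)); S=lambda a:ray('side',crop(a,4.5,250,180))
print('hook top',tri(T((590,129)),S((197,108))),'grip top',tri(T((212,211)),S((210,285))),'post',tri(T((137,247)),S((217,393))))
im=cv2.imread('pics/top20.png');a=cv2.resize(im[205:235,280:305],None,fx=16,fy=16,interpolation=cv2.INTER_CUBIC)
im=cv2.imread('pics/side20.png');b=cv2.resize(im[255:285,285:310],None,fx=16,fy=16,interpolation=cv2.INTER_CUBIC)
cv2.imwrite('pics/c21.png',np.hstack([a,b]))
E
```

```text
hook top (array([ 0.6692, -0.0974,  0.0947]), np.float64(0.002832659113539338)) grip top (array([0.6341, 0.0407, 0.0983]), np.float64(0.0031258722669922326)) post (array([0.6272, 0.0696, 0.0595]), np.float64(0.0013646799327583622))
```

View pics/c21.png

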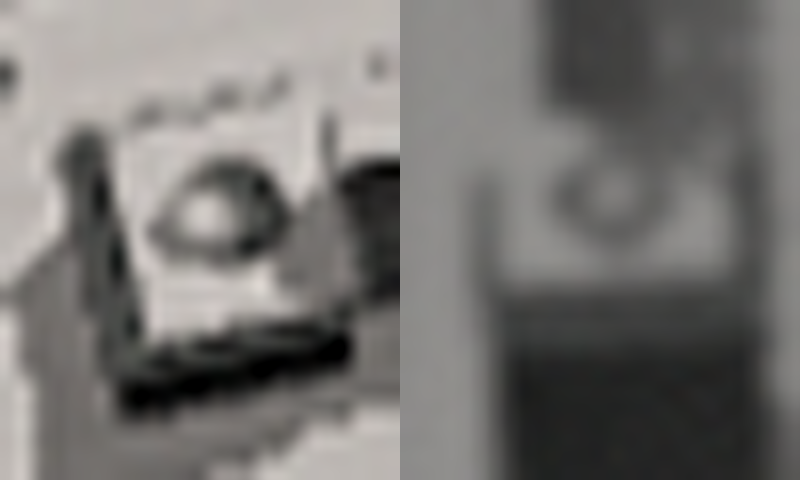

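The hook block's top triangulates to 94.7 mm, against 94 mm when seated. The grip block's top is at 98 mm, against about 100. The post head covers one edge of the eye, at about (205,215) in the last crop. Everything nearby is where it was, so I'm handing in.

```bash
python3 -c "
from h import *
st(); print(robot.close_job())"
```

```text
t 20.50 pos [0.4034 0.1702 0.207 ] toolx yaw 104.86 F [-0.13 -0.53 -0.4 ] M [-0.02  0.01  0.02] op 0.0003 q6 0.02 tilt [-0.0002 -0.0005]
the job is handed in; nothing more can be done
None
```

The spring is fitted: the hook is fully down in the lug's hole, the eye is under the post's head, and the spring is left in tension. I handed the job in at about 20.5 s, with the robot clear of everything.

- **Order:** I dropped the hook into the lug first, then confirmed it was caught with a light 5 N pull. I stretched the spring about 25 mm (10 N), lowered the eye over the post, eased the load onto the post and let go.
- **Jam:** The pull jammed the hook about 12 mm short of fully down. I pressed its block down with the closed fingertips; it slid at 5 to 6 N and then stopped solid at the bottom. I confirmed that with a 16 N press that moved it no further.
- **Last checks:**
  - **Hook block:** its top measured 94.7 mm in the two fixed cameras and 94.3 mm by touch, against 94 mm when seated.
  - **Grip block:** its top measured 98 mm, against about 100 mm.
  - **Eye:** the pictures show the post's head over one edge of it, pulled towards the lug.
  - **Surroundings:** the pot, bottle and reel look untouched. The arm hid most of the tub in the last picture, but it had gone nowhere near it since early on.
- **Disagreements:** The top and side cameras differed by about 3 mm in x throughout. The last reading of the post top came out at 59.5 mm instead of 64. I put that down to picking the pixel in a blurred crop, because the first reading was 62.

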